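# Stack a loaded kit tray in the fastener store

### The job

Draw the loaded kit tray, the one with the handle, right out from under the shelf and let go of it standing on the bench; then take it again by its middle handle and carry it level to the matching tray that stands alone. Line it up with that tray (either end first) and lower it gently until all four corner lugs are fully home in the lower tray's sockets, then let go. Keep the nuts in it, do not drop it or shove the lower tray about, and leave the shelf bin, the carton and the scanner where they are.

Things in the scene. Friction and masses are not known exactly. Their poses are not given: they have to be found in the camera images.
- kit_tray: the tray to move: blue plastic, 180 (x) x 150 (y) x 67 mm high, ends and sides alike, 0.2-0.4 kg plus two nuts of 65 g. It stands level under the shelf, its -x end sticking out in front. Origin: centre of its footprint, under its lugs (z = 0 on the bench); z up, x along its length. Walls 3 mm, rim 67 mm high, floor underside at 12 mm, inner floor at 15 mm.
- handle (a point): middle of the kit tray's fixed handle bar, 58 mm above the tray's origin: 78 mm long along the tray's x, 18 mm wide (y), from 50 to 66 mm high, held by two cross walls (60 mm high) at x = +-40.5 mm; 63 mm free on either side of it, down to the inner floor
- lip_near (a point): middle of the kit tray's thick pull lip at the end that sticks out, at tray x = -85 mm, 60 mm above its origin: 10 mm thick (tray x -90 to -80 mm), 100 mm long (y), from 53 to 67 mm high. Behind it, between the corner pockets (walls at y = +-26 mm), a space of 38 x 49 mm is free for a finger. Pulled, the tray slides on its lugs
- lug (a point): tip of one of the kit tray's four corner lugs (tray x = -77.5, y = -62.5 mm, z = 0); the others are at x = +-77.5, y = +-62.5 mm. Each is 15 mm square and 12 mm long, its lowest 6 mm tapering to 9 mm, so a lug up to about 5 mm off still finds its socket
- base_tray: the lower tray: loose, the same shape as kit_tray, loaded, 0.75 kg, standing alone on the open bench; origin and axes as for kit_tray. When the lugs are home the upper tray's floor rests on this tray's rim, the lengths of both are parallel, and the upper origin lies straight above this one, 55 mm higher
- socket (a point): centre of the mouth of one of the lower tray's four sockets, in the top of its corners (tray x = -77.5, y = -62.5 mm, 67 mm above its origin; the others at x = +-77.5, y = +-62.5 mm): 19 mm square, 14 mm deep, 2 mm of play each way round a lug
- riser: the shelf: black steel, fixed on the bench, 380 (its y) x 220 mm (x), board 85-101 mm high on corner legs; blue bins on top from 60 mm behind its front edge, 166 mm high. Origin on the bench under the middle of its front edge; +x leads in under it, -x straight out. kit_tray and shelf_bin stand under it at about y = +-92 mm, in either order; the tray's end sticks out about 78 mm
- nut0: loose steel hex nut 30 mm across flats, 16 mm high, 65 g, lying in one corner pocket of the kit tray (the pockets lie between the cross walls and the ends, 43 x 44 mm); origin at the centre of its underside
- nut1: another such nut, in the pocket at the opposite corner
- shelf_bin: bystander: loose blue shelf bin 170 x 105 x 72 mm with a low front, no handle and no lugs, next to the kit tray under the shelf; origin at the centre of its underside
- carton: bystander: cardboard carton 75 x 105 x 60 mm high on the bench, in front of the lower tray on the robot's side; origin at the centre of its underside
- scanner: bystander: loose pistol-shaped hand scanner about 120 x 135 x 38 mm lying on its side on top of the shelf between the two bins, 101 mm up; origin under its middle
Not all that is in view belongs to the job. What is shaped like the kit_tray but yellow is not meant.

How it is judged:
On the way, in this order (a step that is already met when the one before it is completed fails the run):
1. the kit tray stands flat on the bench, right out from under the shelf, with the fingers off it (x of kit_tray in the frame of riser below -0.085 m and height (world z) of kit_tray below 0.006 m and angle between kit_tray's own z axis and vertical below 0.05 rad and linear speed of kit_tray below 0.02 m/s and contact force between the fingers and kit_tray below 0.1 N), for 0.2 s.
2. the kit tray is lifted clear of the bench by its middle handle (height (world z) of kit_tray above 0.03 m and angle between kit_tray's own z axis and vertical below 0.25 rad and distance between the grasp point and handle below 0.05 m and contact force between the fingers and kit_tray above 1 N), for 0.2 s.
At the end, for the whole second after the job is handed in: Kit tray released at rest on the lower one: centres within 5 mm, 51 to 58 mm apart in height, parallel within 0.06 rad (either end first), both level within 0.04 rad, lower tray on the bench, both nuts in the kit tray; lower tray, bin, carton, scanner within 30 mm of their starts (horizontal distance between kit_tray and base_tray below 0.005 m and z of kit_tray in the frame of base_tray between 0.051 and 0.058 m and angle between the x axis of kit_tray and the x axis of base_tray, either way round below 0.06 rad and angle between each of kit_tray, base_tray's own z axis and vertical below 0.04 rad and height (world z) of base_tray below 0.006 m and contact force between the fingers and kit_tray below 0.1 N and linear speed of kit_tray below 0.02 m/s and distance of each of base_tray, shelf_bin, carton, scanner from where it was at the start of the episode below 0.03 m and horizontal distance between each of nut0, nut1 and kit_tray below 0.12 m and z of nut0 in the frame of kit_tray between 0.008 and 0.05 m and z of nut1 in the frame of kit_tray between 0.008 and 0.05 m); the robot touches nothing.
It fails at once if the kit tray is tipped more than 0.35 rad (angle between kit_tray's own z axis and vertical above 0.35 rad).
It fails at once if the kit tray is dropped: it moves faster than 0.45 m/s with the fingers off it (linear speed of kit_tray above 0.45 m/s and contact force between the fingers and kit_tray below 0.1 N).
It fails at once if the lower tray is shoved more than 30 mm (distance of base_tray from where it was at the start of the episode above 0.03 m).
It fails at once if the shelf bin, carton or scanner is moved more than 30 mm (distance of any of shelf_bin, carton, scanner from where it was at the start of the episode above 0.03 m).
It also fails if it takes over 58 s, if anything falls off the work surface, if the arm or the gripper's body presses on something with over 40 N, if the wrist force passes 120 N, or if a joint passes its speed limit or range.

### The arm

A 6-joint arm with a two-finger parallel gripper is mounted at the origin on the work surface. World frame = base frame: x ahead of the robot, y to its left, z up, the work surface at z = 0. Lengths are in m, angles in rad, forces in N, time in s.
With the tool pointing down it reaches from about 0.425 to 0.95 m from the base axis. Payload 3.5 kg.
Tool frame: the origin (TCP) lies at the very end of the fingers, on their centre line; the grasp point (between the pads) lies 19 mm behind it (grip_depth is the distance from the TCP to the grasp point, in m); x points along the fingers, z is the direction in which the jaws open and shut, and the axes are right-handed (so a half turn about x gives the same grasp; the last joint's range is limited). The gripper opens to 85 mm and grips with 20 to 120 N. Pads are 22 mm wide; open, the fingers measure 114 mm over their backs; the gripper's body (76 mm by 85 mm) begins 54 mm behind the grasp point. The pads swing forward as they close: fully open they stand 13 mm farther back than shut.
Start: joints at [-1.352, 0.286, 1.577, -0, 1.279, -0.15], TCP at [0.243, -0.63, 0.195] pointing down, gripper open.
Joint ranges: [-2.77, 2.77], [-0.9, 2.22], [0.21, 2.48], [-1.53, 4.67], [0.24, 2.81], [-2.84, 2.84]. Speed limits (rad/s): [2.79, 2.79, 3.14, 3.14, 3.14, 3.14].

### API

Orientations are given as a unit quaternion [x, y, z, w].
In Python, from plant import get_state, read_camera, calibration, sign_off, recognise, grip_depth gives the robot as it stands. The module is installed in compiled form; this text tells all that it offers.
- The arm moves only by the tool servo_tool, never from a script. Its argument "deltas" is a list that holds one entry, the list of rows, each a list of 4 numbers: the shift along the world's x, y, z scaled (see below), then the turn about the world's z scaled (see below). In form: [[[tx, ty, tz, spin], ...]]. A call has exactly 5 rows; each row is the pose to reach, as a shift and turn from the pose commanded when the call began; what a row does not reach only later rows make up. The controller multiplies each number of a shift by 10 cm and each number of a turn by 90 degrees. A row lasts 1/10 s, in which the tool goes at most 50 mm and 8.59 degrees, less where a joint would pass 70% of its speed; a pose out of reach is approached as far as the arm can. A call with a number of a shift or a turn outside -1 to 1 is refused whole. A call with a gripper value outside its range is refused whole. "claw" is the gripper's target within -1 to 1 (fully open at 1, half-way at 0, shut at -1), set as the call begins (left out, the last holds). The fingers move at their own pace and stop on an object; "force" is the grip in N (left out, the last holds). Time passes only in rows, so rows that repeat a pose let the fingers close, or fill a call up. It gives the time, the measured TCP pose, the force and the opening at its end, in the units of the state.
- get_state(): the state, without advancing time (a new reading comes with each control period).
- read_camera(name): name is "side" or "top"; returns the picture (384x512x3 uint8, blue, green, red); there is no depth.
- calibration(name): a dict with "intrinsics" (3x3 intrinsics, pixels), "R" (3x3) and "t" (3): a world point X has camera coordinates R X + t. Camera axes: x right, y down, z forward; pixel columns grow to the right and rows downward; lengths in m; the calibration is good to about 2 mm. A picture is of the moment at which its call begins. calibration takes no time and is no camera call.
- sign_off(): hands the job in, once; it reports no verdict.
Trained networks look in the newest picture that a camera, given by its name, has taken for a name from the list of things; names that differ only in an ending like _2 or _b are one class to them, and where a whole thing is asked for, a point or a joint stands for the part that bears it (a point fixed in the world has none). Each returns a list of dicts, best first, with "p" (0 to 1); they miss things now and then, are a little off and sometimes report something else, mostly with a low value. They report only what shows in the picture. A call takes as long as a camera call. They do not tell look-alikes from the thing itself.
- recognise(camera, query): "at" ([x, y, z] in m, in world coordinates, good to about 4 mm: the middle of the surface that is visible of it).
The state is a dict: "time": time; "qpos": joint angles; "dq": joint speeds; "joint_efforts": joint torques, N m; "eef_pos": TCP position; "tcp_rot": TCP orientation; "contact_force": force on the tool from outside, world axes, zero at the start; "wrist_torque": the same for the moment, N m; "opening": opening from 0.0 (shut) to 1.0 (fully open).
Only numpy, scipy, OpenCV 4.12 (cv2) and the standard library are available. Lean on these libraries where they do the work, as an engineer would, in place of code of your own. Each camera call takes 0.05 s, during which the arm holds its last target. There are 200 camera calls.

## Working session

There is one attempt and no reset: what is moved stays moved. The work goes in short steps, Python scripts to look and compute and a tool call to move; the robot and the scene stay as the last step left them, time stands still between calls to the robot, and variables do not carry over. Pictures are saved under pics/ and viewed, about 8 in all and at most 12, crops included, and the job is handed in when it is done.

Besides the shell and the picture viewer there is one more tool, called after ">>>" by a JSON object that holds its "method" and its "body". servo_tool: Moves the arm, as the interface text tells. Its arguments: {"type":"object","properties":{"deltas":{"type":"array"},"claw":{"type":"number"},"force":{"type":"number"}},"required":["deltas"]}

```bash
mkdir -p pics; cat > h.py <<'E'
import numpy as np,cv2
from plant import *
def snap(cam,name):
    im=read_camera(cam); cv2.imwrite(f'pics/{name}.png',im); return im
def proj(cam,X):
    c=calibration(cam);p=np.array(c['R'])@np.array(X,float)+np.array(c['t']);p=np.array(c['intrinsics'])@p;return p[:2]/p[2]
def back(cam,uv,z):
    c=calibration(cam);R=np.array(c['R']);t=np.array(c['t']);d=R.T@np.linalg.inv(np.array(c['intrinsics']))@np.array([*uv,1.]);o=-R.T@t
    return o+d*(z-o[2])/d[2]
E
python3 - <<'E'
from h import *
a=snap('top','top0');b=snap('side','side0')
for n in ['kit_tray','handle','lip_near','lug','base_tray','socket','riser','nut0','shelf_bin','carton','scanner']:
  for c in ['top','side']:
    print(n,c,[(np.round(r['at'],3).tolist(),round(r['p'],2),np.round(proj(c,r['at'])).tolist()) for r in recognise(c,n)][:6])
s=get_state();print(s['time'],s['eef_pos'],s['tcp_rot'],s['opening'],s['contact_force'],grip_depth)
for c in ['top','side']:
  k=calibration(c);print(c,-np.array(k['R']).T@np.array(k['t']))
E
```

```text
kit_tray top [([0.569, -0.297, 0.018], 0.88, [364.0, 160.0]), ([0.431, 0.217, 0.057], 0.74, [161.0, 217.0]), ([0.232, -0.255, 0.016], 0.55, [352.0, 293.0])]
kit_tray side [([0.242, -0.319, 0.056], 0.97, [393.0, 192.0]), ([0.567, -0.282, 0.045], 0.91, [293.0, 153.0]), ([0.368, 0.004, 0.042], 0.6, [277.0, 233.0])]
handle top [([0.353, -0.007, 0.016], 0.96, [253.0, 246.0]), ([0.232, -0.254, 0.017], 0.94, [351.0, 293.0]), ([0.568, -0.289, 0.02], 0.89, [361.0, 160.0])]
handle side [([0.243, -0.314, 0.054], 0.8, [391.0, 193.0]), ([0.571, -0.282, 0.042], 0.73, [291.0, 154.0]), ([0.362, 0.01, 0.043], 0.64, [277.0, 235.0]), ([0.694, -0.117, 0.104], 0.18, [224.0, 142.0])]
lip_near top [([0.354, -0.001, 0.019], 0.87, [250.0, 246.0]), ([0.23, -0.254, 0.013], 0.7, [351.0, 293.0]), ([0.566, -0.292, 0.018], 0.57, [362.0, 161.0])]
lip_near side [([0.366, 0.006, 0.046], 0.94, [277.0, 232.0]), ([0.242, -0.313, 0.058], 0.77, [391.0, 193.0])]
lug top [([0.233, -0.252, 0.015], 0.91, [350.0, 293.0]), ([0.351, -0.007, 0.012], 0.77, [253.0, 247.0]), ([0.564, -0.288, 0.02], 0.65, [361.0, 162.0])]
lug side [(
[... 709 characters left out ...]
e [([0.568, -0.28, 0.045], 0.33, [292.0, 153.0])]
shelf_bin top [([0.553, -0.109, 0.004], 0.81, [290.0, 168.0])]
shelf_bin side [([0.574, -0.118, 0.018], 0.83, [253.0, 183.0])]
carton top [([0.436, 0.216, 0.058], 0.56, [162.0, 215.0])]
carton side [([0.413, 0.227, 0.061], 0.85, [195.0, 266.0]), ([0.564, -0.287, 0.043], 0.54, [294.0, 154.0])]
scanner top [([0.697, -0.2, 0.132], 0.57, [331.0, 100.0])]
scanner side [([0.687, -0.2, 0.127], 0.87, [246.0, 126.0])]
1.2 [ 0.24336297 -0.62959361  0.19482805] [ 0.39985314  0.58319414 -0.39984511  0.58320318] 0.9993980406305611 [0.95288365 0.33307651 0.02706251] 0.0187
top [ 0.41002517 -0.03061608  1.20877384]
side [-0.14704169  0.60310333  0.81100811]
```

View pics/top0.png

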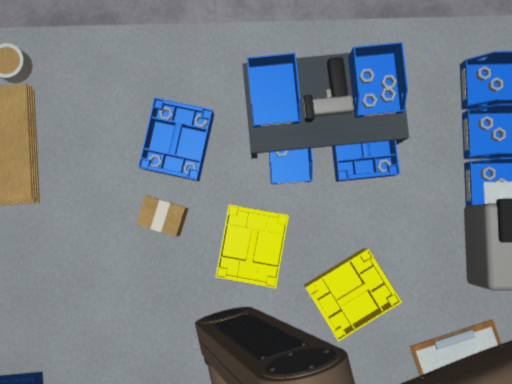

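View pics/side0.png

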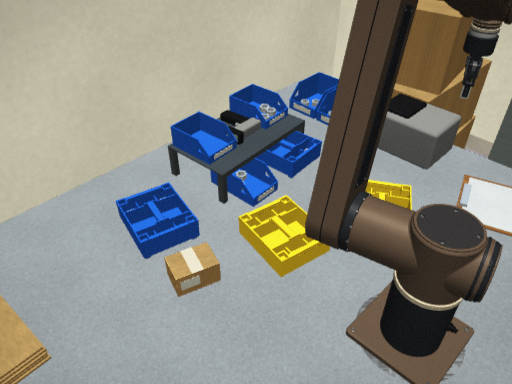

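Top view: base tray at (176,140), kit tray's end at (366,160) under the right side of the shelf, bin at (290,167), carton at (162,215), yellow trays at (252,246) and (352,293). I'll get enlarged crops for corner measurement.

```bash
python3 - <<'E'
from h import *
a=cv2.imread('pics/top0.png');b=cv2.imread('pics/side0.png')
def z(i,x,y,w,h,W,H): return cv2.resize(i[y:y+h,x:x+w],(W,H),interpolation=cv2.INTER_CUBIC)
o=np.vstack([np.hstack([z(a,132,90,90,100,360,300)[:0] if 0 else z(a,130,92,100,75*100//75,400,400)[:400], z(a,325,130,100,100,400,400)])])
cv2.imwrite('pics/c1.png',o)
E
```

```text
(no output)
```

View pics/c1.png

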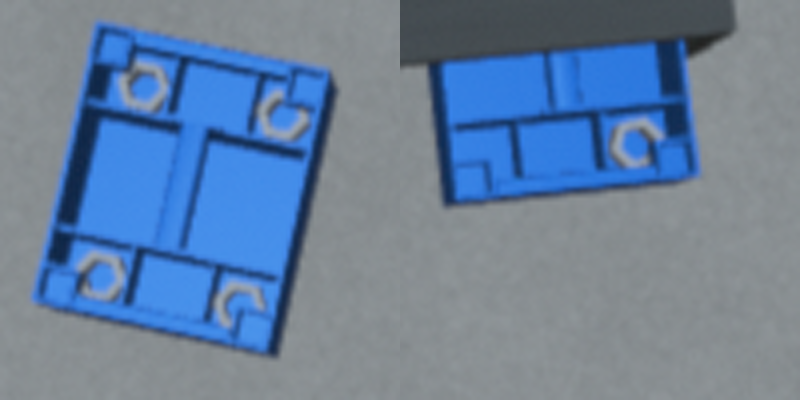

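Left: whole base tray, rim corners roughly (154,97),(213,110),(199,180),(139,167) in full-image pixels. Right: kit tray end, near corners around (437,180)→ px (436,180)/(500,174), nut in its right pocket. I'll fit a box silhouette to the blue contours in both views.

```bash
cat > fit.py <<'E'
from h import *
from scipy.optimize import least_squares
def contour(im,roi,keep=None,S=4):
    x,y,w,h=roi;c=im[y:y+h,x:x+w].astype(np.float32)
    c=cv2.resize(c,None,fx=S,fy=S,interpolation=cv2.INTER_CUBIC)
    d=c[:,:,0]-c[:,:,2]
    m=(d>45).astype(np.uint8); m=cv2.morphologyEx(m,cv2.MORPH_CLOSE,np.ones((9,9)))
    cs,_=cv2.findContours(m,cv2.RETR_EXTERNAL,cv2.CHAIN_APPROX_NONE)
    k=max(cs,key=cv2.contourArea)[:,0].astype(float)
    p=(k+.5)/S-.5+np.array([x,y])
    q=p
    if keep: q=p[[keep(*a) for a in p]]
    return q[::3]
def hull(cam,x,y,yaw,z,lo=0.012):
    C,s=np.cos(yaw),np.sin(yaw)
    P=[(x+C*a-s*b,y+s*a+C*b,z+h) for a in(-.09,.09) for b in(-.075,.075) for h in(lo,.067)]
    L=[(x+C*a-s*b,y+s*a+C*b,z) for a in(-.082,.082) for b in(-.067,.067)]
    return cv2.convexHull(np.array([proj(cam,p) for p in P+L],np.float32))
def fit(obs,x0,freez=False):
    def f(v):
        r=[]
        for cam,pts in obs:
            H=hull(cam,v[0],v[1],v[2],v[3] if freez else x0[3])
            r+= [cv2.pointPolygonTest(H,(float(a),float(b)),True) for a,b in pts]
        return np.array(r)
    n=4 if freez else 3
    s=least_squares(f,x0[:n],loss='soft_l1',f_scale=0.5,x_scale=[.01,.01,.05,.01][:n],diff_step=1e-3)
    return s.x,np.median(abs(f(s.x))),
E
python3 - <<'E'
from fit import *
a=cv2.imread('pics/top0.png');b=cv2.imread('pics/side0.png')
t=contour(a,(130,90,95,100));s=contour(b,(105,175,105,85))
print(len(t),len(s),t.min(0),t.max(0),s.min(0),s.max(0))
x0=[.63,.185,-.2,0]
for o in ([('top',t)],[('side',s)],[('top',t),('side',s)]): print('base',fit(o,x0))
print('base free',fit([('top',t),('side',s)],x0,True))
k=contour(a,(328,135,80,55),lambda x,y:y>149)
print(k.min(0),k.max(0))
for yaw in(.0,.1,-.1): print('kit',fit([('top',k)],[.63,-.3,yaw,0]))
# shelf front edge ends at z~.101
for uv in((251,155),(409,137)):print(back('top',uv,.085),back('top',uv,.101))
for cam,n in(('top','carton'),('side','carton')):pass
E
```

```text
347 298 [137.125  96.375] [212.625 179.875] [114.625 181.125] [199.125 258.125]
base (array([ 0.62864306,  0.18268174, -0.22910773]), np.float64(0.46731335308870653))
base (array([ 0.62922545,  0.17919776, -0.2298788 ]), np.float64(0.21664429182338968))
base (array([ 0.62843689,  0.18086933, -0.22898858]), np.float64(0.36283876801030196))Traceback (most recent call last):
  File "<stdin>", line 7, in <module>
  File "fit.py", line 27, in fit
    s=least_squares(f,x0[:n],loss='soft_l1',f_scale=0.5,x_scale=[.01,.01,.05,.01][:n],diff_step=1e-3)
    return func(*args, **kwargs)
    result = trf(vector_fun.fun, vector_fun.jac, x0, f0, J0, lb, ub, ftol, xtol,
                 gtol, max_nfev, x_scale, loss_function, tr_solver,
                 tr_options.copy(), verbose, callback=callback_wrapped)
    return trf_no_bounds(
        fun, jac, x0, f0, J0, ftol, xtol, gtol, max_nfev, x_scale,
        loss_function, tr_solver, tr_options, verbose, callback=callback)
    f_new = fun(x_new)
    self._update_fun()
    ~~~~~~~~~~~~~~~~^^
    self.f = self.fun_wrapped(xp_copy(self.x))
             ~~~~~~~~~~~~~~~~^^^^^^^^^^^^^^^^^
    return np.atleast_1d(self.fun(x))
                         ~~~~~~~~^^^
    return self.f(x, *self.args, **self.kwargs)
           ~~~~~~^^^^^^^^^^^^^^^^^^^^^^^^^^^^^^
  File "fit.py", line 23, in f
    H=hull(cam,v[0],v[1],v[2],v[3] if freez else x0[3])
  File "fit.py", line 18, in hull
    return cv2.convexHull(np.array([proj(cam,p) for p in P+L],np.float32))
                                    ~~~~^^^^^^^
  File "h.py", line 6, in proj
    c=calibration(cam);p=np.array(c['R'])@np.array(X,float)+np.array(c['t']);p=np.array(c['intrinsics'])@p;return p[:2]/p[2]
ValueError: time passes only in moves, steps and waits
```

```bash
sed -i 's/^from plant import \*/from plant import *\nfrom functools import lru_cache\nimport plant\ncalibration=lru_cache(None)(plant.calibration)/' h.py
sed -i "s/,diff_step=1e-3)/,jac=lambda v:np.array([(f(v+e)-f(v-e))\/(2e-3) for e in np.eye(n)*1e-3]).T)/" fit.py
python3 - <<'E'
from fit import *
a=cv2.imread('pics/top0.png');b=cv2.imread('pics/side0.png')
t=contour(a,(130,90,95,100));s=contour(b,(105,175,105,85))
x0=[.63,.185,-.2,0]
print('base',fit([('top',t),('side',s)],x0))
print('base free',fit([('top',t),('side',s)],x0,True))
k=contour(a,(328,135,80,55),lambda x,y:y>149)
print(k.min(0),k.max(0))
for yaw in(.0,.1): print('kit',fit([('top',k)],[.63,-.3,yaw,0]))
for uv in((251,157),(409,139)):print(back('top',uv,.085),back('top',uv,.101))
E
```

```text
base (array([ 0.62843516,  0.180869  , -0.22898049]), np.float64(0.36255060667439704))
base free (array([ 0.62773422,  0.18093102, -0.22968351,  0.00207607]), np.float64(0.3345849597948425))
[332.375 149.125] [399.875 180.625]
kit (array([ 0.61345132, -0.29140253,  0.07857978]), np.float64(0.20546345852555253))
kit (array([ 0.61345147, -0.29140438,  0.07855808]), np.float64(0.20483443410480343))
[ 0.57254012 -0.00845285  0.085     ] [ 0.57022628 -0.0087684   0.101     ]
[ 0.60904255 -0.39171973  0.085     ] [ 0.60620899 -0.38657843  0.101     ]
```

```bash
python3 - <<'E'
from h import *
from scipy.spatial.transform import Rotation as R
s=get_state();M=R.from_quat(s['tcp_rot']).as_matrix();print(M.round(3));z=M[:,2];print('jaw yaw',np.arctan2(z[1],z[0]),s['time'],s['qpos'])
y=.0786;c=np.array([.6135,-.2914]);u=np.array([np.cos(y),np.sin(y)])
print('lip',c-.085*u)
for a in(.125,.135,.145):print(a,'lip end',c-(.085+a)*u,'handle',c-a*u)
for uv in((366,249),(400,298)):print('yellow',back('top',uv,.067))
E
```

```text
[[ 0.     0.933  0.36 ]
 [ 0.     0.36  -0.933]
 [-1.     0.     0.   ]]
jaw yaw -1.2020109780696369 1.2 [-1.35200019e+00  2.86303269e-01  1.57669010e+00  1.77767419e-05
  1.27859769e+00 -1.49994337e-01]
lip [ 0.52876243 -0.29807412]
0.125 lip end [ 0.40414835 -0.30788901] handle [ 0.48888592 -0.30121489]
0.135 lip end [ 0.39417923 -0.3086742 ] handle [ 0.4789168  -0.30200008]
0.145 lip end [ 0.3842101  -0.30945939] handle [ 0.46894767 -0.30278527]
yellow [ 0.34471001 -0.28389506  0.067     ]
yellow [ 0.2258998  -0.36188539  0.067     ]
```

>>> {"method": "servo_tool", "body": {"deltas": [[[0.14,0.166,0,0.041],[0.28,0.332,0,0.082],[0.42,0.498,0,0.122],[0.57,0.664,0,0.163],[0.714,0.83,0,0.204]]], "claw": 0}}

```text
time: 1.7
eef_pos: [0.3153, -0.5459, 0.1949]
tcp_rot: [0.301, 0.64, -0.301, 0.64]
contact_force: [1.2, -0.5, -0.3]
opening: 0.501
```

>>> {"method": "servo_tool", "body": {"deltas": [[[0.14,0.166,0,0.041],[0.28,0.332,0,0.082],[0.42,0.498,0,0.122],[0.57,0.664,0,0.163],[0.714,0.83,0,0.204]]]}}

```text
time: 2.2
eef_pos: [0.3867, -0.4629, 0.195]
tcp_rot: [0.195, 0.68, -0.195, 0.68]
contact_force: [0.6, 0.4, -0.1]
opening: 0.498
```

>>> {"method": "servo_tool", "body": {"deltas": [[[0.14,0.166,0,0.041],[0.28,0.332,0,0.082],[0.42,0.498,0,0.122],[0.57,0.664,0,0.163],[0.714,0.83,0,0.204]]]}}

```text
time: 2.7
eef_pos: [0.4581, -0.3799, 0.195]
tcp_rot: [0.084, 0.702, -0.084, 0.702]
contact_force: [-0.2, 0.1, 0.1]
opening: 0.502
```

>>> {"method": "servo_tool", "body": {"deltas": [[[0.14,0.166,-0.1,0.041],[0.28,0.332,-0.2,0.082],[0.42,0.498,-0.3,0.122],[0.57,0.664,-0.4,0.163],[0.714,0.83,-0.5,0.204]]]}}

```text
time: 3.2
eef_pos: [0.5296, -0.2969, 0.1446]
tcp_rot: [-0.029, 0.706, 0.029, 0.707]
contact_force: [0.0, 0.8, -0.5]
opening: 0.499
```

```bash
python3 - <<'E'
from h import *
a=read_camera('top');b=read_camera('side')
for cam,i in(('top',a),('side',b)):
  s=get_state();e=s['eef_pos']
  for P in(e,[.5288,-.2981,.067]):
    p=proj(cam,P);cv2.circle(i,tuple(int(v) for v in p),2,(0,0,255) if P is e else (0,255,0),-1);print(cam,p)
o=np.hstack([cv2.resize(a[100:240,300:430],(390,420)),cv2.resize(b[60:240,210:380],(397,420))])
cv2.imwrite('pics/c2.png',o)
E
```

```text
top [375.82530754 169.73100955]
top [369.48524488 173.50029926]
side [306.96760115 128.74550721]
side [305.8690233  150.26393057]
```

View pics/c2.png

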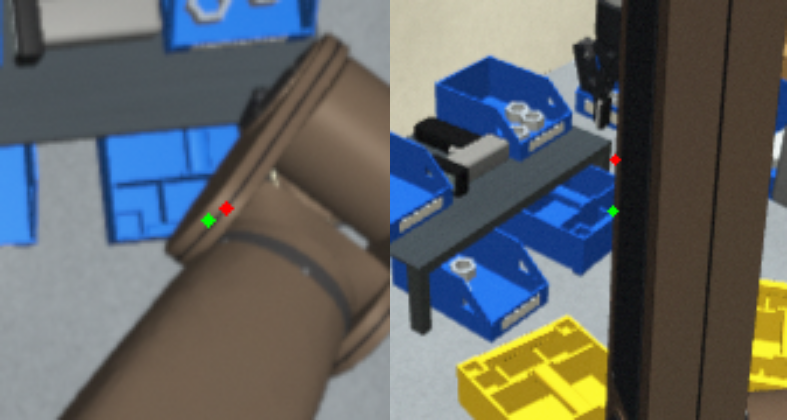

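Side crop: the far finger shows above the tray end near side px (301,112), lower part hidden behind the arm; kit tray still in place. Descending.

>>> {"method": "servo_tool", "body": {"deltas": [[[-0.01,-0.01,-0.14,0],[-0.01,-0.01,-0.28,0],[-0.01,-0.01,-0.42,0],[-0.01,-0.01,-0.56,0],[-0.01,-0.01,-0.68,0]]]}}

```text
time: 3.8
eef_pos: [0.5271, -0.2986, 0.0749]
tcp_rot: [-0.027, 0.707, 0.028, 0.706]
contact_force: [-0.7, -0.4, 0.3]
opening: 0.5
```

>>> {"method": "servo_tool", "body": {"deltas": [[[0,0,-0.09,0],[0,0,-0.18,0],[0,0,-0.27,0],[0,0,-0.35,0],[0,0,-0.35,0]]]}}

```text
time: 4.3
eef_pos: [0.5272, -0.298, 0.0403]
tcp_rot: [-0.028, 0.707, 0.029, 0.706]
contact_force: [-0.2, -0.5, 0.3]
opening: 0.502
```

>>> {"method": "servo_tool", "body": {"deltas": [[[0,0,0,0],[0,0,0,0],[0,0,0,0],[0,0,0,0],[0,0,0,0]]], "claw": -1, "force": 25}}

```text
time: 4.8
eef_pos: [0.5281, -0.2987, 0.0421]
tcp_rot: [-0.028, 0.706, 0.028, 0.707]
contact_force: [-0.8, 0.5, -0.1]
opening: -0.0
```

```bash
python3 - <<'E'
from fit import *
a=read_camera('top');b=read_camera('side');cv2.imwrite('pics/top1.png',a);cv2.imwrite('pics/side1.png',b)
for cam,i in(('top',a),('side',b)):
  H=hull(cam,.6135,-.2914,.0786,0);cv2.polylines(i,[H.astype(int)],True,(0,255,255),1)
  for P in (get_state()['eef_pos'],):
    p=proj(cam,P);cv2.circle(i,tuple(int(v) for v in p),1,(0,0,255),-1)
o=np.hstack([cv2.resize(a[100:240,300:430],(390,420)),cv2.resize(b[60:240,210:380],(397,420))])
cv2.imwrite('pics/c3.png',o);print(get_state()['opening'],get_state()['time'])
E
```

```text
0.003339474874282822 4.9
```

View pics/c3.png

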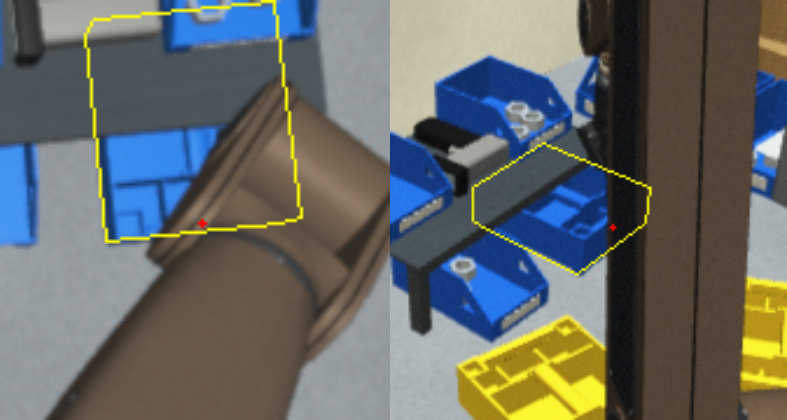

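The outline fits and the tray hasn't moved, but the opening reads shut. I'll test with a small pull.

>>> {"method": "servo_tool", "body": {"deltas": [[[-0.03,0,0,0],[-0.07,-0.01,0,0],[-0.12,-0.01,0,0],[-0.17,-0.014,0,0],[-0.2,-0.016,0,0]]]}}

```text
time: 5.4
eef_pos: [0.5072, -0.3002, 0.0417]
tcp_rot: [-0.028, 0.707, 0.028, 0.706]
contact_force: [0.6, 0.6, -0.2]
opening: 0.003
```

```bash
cat >> fit.py <<'E'
def kitleft(a,thr=149):
    # fit visible left part of kit tray in the top view
    return contour(a,(328,120,80,130),None)
E
python3 - <<'E'
from fit import *
a=read_camera('top');b=read_camera('side')
s=get_state();print(s['time'],s['eef_pos'],s['opening'],s['contact_force'],s['wrist_torque'])
for P in([.528,-.2987,.042],[.528,-.2987,.115],[.528,-.2987,.2],[.528+.04,-.2987,.115]): print(proj('side',P))
o=np.load('x.npy') if 0 else cv2.imread('pics/top1.png')
p=cv2.imread('pics/side1.png')
v=np.hstack([cv2.resize(x[90:210,240:330],(360,480),interpolation=cv2.INTER_CUBIC) for x in(p,b)])
cv2.imwrite('pics/c4.png',v)
cv2.imwrite('pics/top2.png',a);cv2.imwrite('pics/side2.png',b)
E
```

```text
5.5 [ 0.50741284 -0.30020444  0.04177492] -0.0013486518566007183 [ 0.37993154  0.73328903 -0.01688642] [-0.00216077 -0.07094725  0.00513755]
[305.5997072  157.13895078]
[307.39865164 136.67508555]
[309.6596793  110.95479958]
[297.04259336 131.66200622]
```

View pics/c4.png

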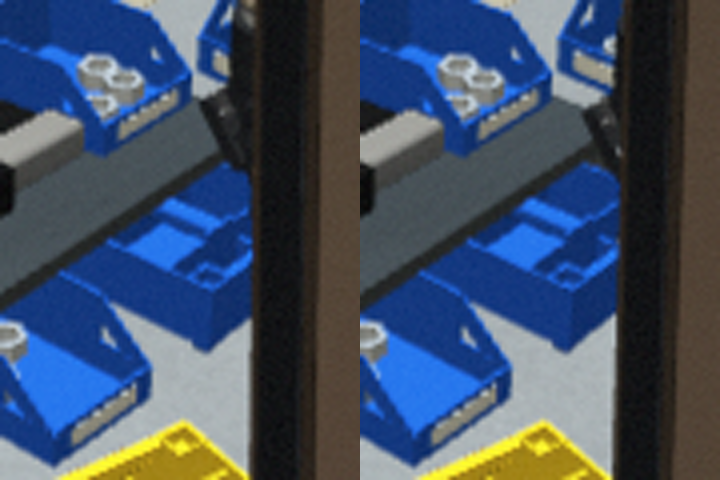

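```bash
python3 - <<'E'
from h import *
print(proj('side',[.2434,-.6296,.1948]),proj('side',[.2434,-.6296,.208]))
j=np.array([.36,-.933,0])*.05
e=np.array([.2434,-.6296,.208]);print(proj('side',e+j),proj('side',e-j),proj('side',e+[0,0,.06]))
b=cv2.imread('pics/side0.png');cv2.imwrite('pics/c5.png',cv2.resize(b[10:130,430:520],(600,800)[:2] if 0 else (492,720)[:2][:2] if 0 else (410,600),interpolation=cv2.INTER_CUBIC))
E
```

```text
[458.8961758  106.68221942] [460.23025697 102.55791353]
[461.43484321  95.21269455] [458.95639293 110.3255686 ] [466.52043825  83.11184672]
```

View pics/c5.png

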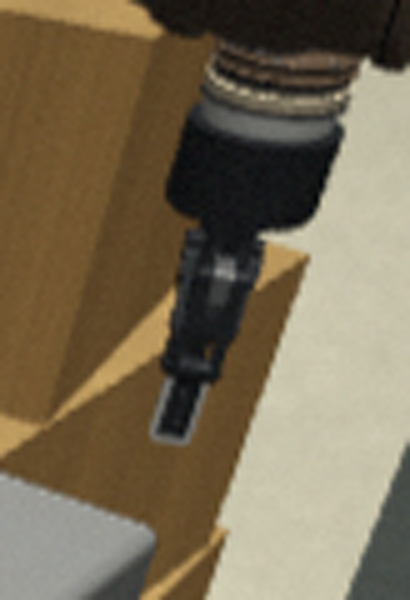

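The visible tip at start (≈(464,98)) doesn't quite match the projected TCP (459,107), so I'll check the tool height by a gentle touch on the open bench in front of the tray.

>>> {"method": "servo_tool", "body": {"deltas": [[[-0.2,0,0,0],[-0.4,0,0,0],[-0.4,0,-0.1,0],[-0.4,0,-0.2,0],[-0.4,0,-0.3,0]]]}}

```text
time: 6.0
eef_pos: [0.4684, -0.3002, 0.0109]
tcp_rot: [-0.028, 0.706, 0.028, 0.707]
contact_force: [-0.6, 0.6, 0.4]
opening: 0.002
```

>>> {"method": "servo_tool", "body": {"deltas": [[[0,0,-0.03,0],[0,0,-0.06,0],[0,0,-0.09,0],[0,0,-0.11,0],[0,0,-0.13,0]]]}}

```text
time: 6.5
eef_pos: [0.4682, -0.3003, -0.0011]
tcp_rot: [-0.028, 0.706, 0.028, 0.707]
contact_force: [-0.2, -0.1, 1.3]
opening: 0.001
```

>>> {"method": "servo_tool", "body": {"deltas": [[[0,0,-0.01,0],[0,0,-0.02,0],[0,0,-0.03,0],[0,0,-0.03,0],[0,0,-0.03,0]]]}}

```text
time: 7.0
eef_pos: [0.468, -0.3002, -0.0041]
tcp_rot: [-0.028, 0.707, 0.028, 0.707]
contact_force: [0.4, -0.2, -0.8]
opening: 0.001
```

```bash
python3 - <<'E'
from h import *
b=read_camera('side');a=read_camera('top');cv2.imwrite('pics/side3.png',b);cv2.imwrite('pics/top3.png',a)
s=get_state();print(s['time'],s['eef_pos'],s['contact_force'],proj('side',s['eef_pos']),proj('top',s['eef_pos']))
print(proj('side',[0,0,0]),proj('top',[0,0,0]))
E
```

```text
7.1 [ 0.46802345 -0.30024762 -0.00406769] [ 0.46678946 -0.07679862 -0.03289486] [320.07005621 177.33716606] [364.70506638 199.72066644]
[408.23911729 333.29079328] [252.08808876 385.64724675]
```

No contact at z = −0.004: the tip really is higher than reported. Continue gently to find the offset.

>>> {"method": "servo_tool", "body": {"deltas": [[[0,0,-0.02,0],[0,0,-0.04,0],[0,0,-0.06,0],[0,0,-0.08,0],[0,0,-0.1,0]]]}}

```text
time: 7.6
eef_pos: [0.4679, -0.3001, -0.0145]
tcp_rot: [-0.028, 0.707, 0.028, 0.706]
contact_force: [0.0, 0.2, 0.6]
opening: 0.001
```

>>> {"method": "servo_tool", "body": {"deltas": [[[0,0,-0.02,0],[0,0,-0.04,0],[0,0,-0.06,0],[0,0,-0.08,0],[0,0,-0.1,0]]]}}

```text
time: 8.1
eef_pos: [0.468, -0.3002, -0.0243]
tcp_rot: [-0.028, 0.707, 0.028, 0.707]
contact_force: [0.0, -0.4, 0.5]
opening: 0.001
```

>>> {"method": "servo_tool", "body": {"deltas": [[[0,0,-0.02,0],[0,0,-0.04,0],[0,0,-0.06,0],[0,0,-0.08,0],[0,0,-0.1,0]]]}}

```text
time: 8.6
eef_pos: [0.468, -0.3002, -0.0343]
tcp_rot: [-0.028, 0.707, 0.028, 0.707]
contact_force: [0.0, 1.1, -0.5]
opening: -0.005
```

>>> {"method": "servo_tool", "body": {"deltas": [[[0,0,-0.02,0],[0,0,-0.04,0],[0,0,-0.05,0],[0,0,-0.06,0],[0,0,-0.06,0]]]}}

```text
time: 9.1
eef_pos: [0.468, -0.3002, -0.0365]
tcp_rot: [-0.028, 0.707, 0.029, 0.706]
contact_force: [-7.3, 6.9, 22.9]
opening: 0.0
```

Contact at reported z ≈ −0.0355, so the tip is ~36 mm above the reported TCP; this also explains the start picture (464,98). Real z = reported + 0.036. Redo the lip grasp.

>>> {"method": "servo_tool", "body": {"deltas": [[[0,0,0.2,0],[0,0,0.5,0],[0,0,0.8,0],[0.1,0,0.95,0],[0.25,0,0.95,0]]], "claw": 0}}

```text
time: 9.6
eef_pos: [0.4947, -0.3018, 0.0583]
tcp_rot: [-0.03, 0.705, 0.026, 0.708]
contact_force: [-0.3, -0.2, 0.6]
opening: 0.499
```

>>> {"method": "servo_tool", "body": {"deltas": [[[0.1,0.01,0,0],[0.2,0.02,0,0],[0.3,0.02,0,0],[0.36,0.02,0,0],[0.36,0.02,0,0]]]}}

```text
time: 10.1
eef_pos: [0.5295, -0.298, 0.0543]
tcp_rot: [-0.028, 0.707, 0.029, 0.706]
contact_force: [0.4, -0.4, 0.6]
opening: 0.503
```

>>> {"method": "servo_tool", "body": {"deltas": [[[0,0,-0.1,0],[0,0,-0.2,0],[0,0,-0.3,0],[0,0,-0.4,0],[0,0,-0.4,0]]]}}

```text
time: 10.6
eef_pos: [0.5273, -0.2971, 0.0122]
tcp_rot: [-0.027, 0.708, 0.029, 0.705]
contact_force: [0.0, 0.6, -0.2]
opening: 0.501
```

>>> {"method": "servo_tool", "body": {"deltas": [[[0,0,-0.05,0],[0,0,-0.1,0],[0,0,-0.1,0],[0,0,-0.1,0],[0,0,-0.1,0]]]}}

```text
time: 11.1
eef_pos: [0.5292, -0.2984, 0.0052]
tcp_rot: [-0.028, 0.706, 0.028, 0.707]
contact_force: [0.1, 0.6, -0.1]
opening: 0.498
```

>>> {"method": "servo_tool", "body": {"deltas": [[[0,0,0,0],[0,0,0,0],[0,0,0,0],[0,0,0,0],[0,0,0,0]]], "claw": -1, "force": 30}}

```text
time: 11.6
eef_pos: [0.5287, -0.2983, 0.0051]
tcp_rot: [-0.028, 0.707, 0.028, 0.706]
contact_force: [-3.1, 0.1, 3.9]
opening: 0.109
```

Lip pinched (opening ≈ 10 mm). Pull out 135 mm.

>>> {"method": "servo_tool", "body": {"deltas": [[[-0.04,-0.003,0,0],[-0.1,-0.008,0,0],[-0.17,-0.013,0,0],[-0.25,-0.02,0,0],[-0.33,-0.026,0,0]]]}}

```text
time: 12.1
eef_pos: [0.4958, -0.301, 0.0051]
tcp_rot: [-0.028, 0.706, 0.028, 0.707]
contact_force: [3.8, 0.4, -0.3]
opening: 0.106
```

>>> {"method": "servo_tool", "body": {"deltas": [[[-0.09,-0.007,0,0],[-0.18,-0.014,0,0],[-0.27,-0.021,0,0],[-0.36,-0.028,0,0],[-0.45,-0.035,0,0]]]}}

```text
time: 12.6
eef_pos: [0.4505, -0.3045, 0.0051]
tcp_rot: [-0.028, 0.706, 0.028, 0.707]
contact_force: [5.2, 0.8, 1.2]
opening: 0.111
```

>>> {"method": "servo_tool", "body": {"deltas": [[[-0.09,-0.007,0,0],[-0.18,-0.014,0,0],[-0.27,-0.021,0,0],[-0.36,-0.028,0,0],[-0.43,-0.034,0,0]]]}}

```text
time: 13.1
eef_pos: [0.4074, -0.3078, 0.0051]
tcp_rot: [-0.028, 0.706, 0.028, 0.707]
contact_force: [5.4, 0.2, 2.6]
opening: 0.112
```

>>> {"method": "servo_tool", "body": {"deltas": [[[-0.06,-0.005,0,0],[-0.11,-0.008,0,0],[-0.14,-0.011,0,0],[-0.14,-0.011,0,0],[-0.14,-0.011,0,0]]]}}

```text
time: 13.6
eef_pos: [0.3927, -0.3089, 0.005]
tcp_rot: [-0.028, 0.708, 0.029, 0.705]
contact_force: [-0.0, -0.9, 6.2]
opening: 0.117
```

>>> {"method": "servo_tool", "body": {"deltas": [[[0,0,0,0],[0,0,0,0],[0,0,0,0],[0,0,0.05,0],[0,0,0.15,0]]], "claw": 0}}

```text
time: 14.1
eef_pos: [0.3931, -0.3079, 0.0193]
tcp_rot: [-0.027, 0.707, 0.029, 0.706]
contact_force: [0.2, 0.6, -0.2]
opening: 0.498
```

>>> {"method": "servo_tool", "body": {"deltas": [[[0,0,0.2,0],[0,0,0.4,0],[0,0,0.6,0],[0,0,0.8,0],[0,0,1.0,0]]]}}

```text
time: 14.6
eef_pos: [0.394, -0.3088, 0.1216]
tcp_rot: [-0.029, 0.706, 0.028, 0.707]
contact_force: [0.2, -0.4, 0.1]
opening: 0.5
```

```bash
python3 - <<'E'
from fit import *
a=read_camera('top');b=read_camera('side');cv2.imwrite('pics/top4.png',a);cv2.imwrite('pics/side4.png',b)
s=get_state();print(s['time'],s['eef_pos'])
for cam,i in(('top',a),('side',b)):
  H=hull(cam,.6135-.136*.997,-.2914-.136*.0785,.0786,0);cv2.polylines(i,[H.astype(int)],True,(0,255,255),1)
  p=proj(cam,s['eef_pos']+[0,0,.036]);cv2.circle(i,tuple(int(v) for v in p),1,(0,0,255),-1)
cv2.imwrite('pics/c6.png',np.hstack([cv2.resize(a[110:250,290:420],(390,420)),cv2.resize(b[90:230,250:380],(390,420))]))
E
```

```text
14.7 [ 0.3957074  -0.31074673  0.12396965]
```

View pics/c6.png

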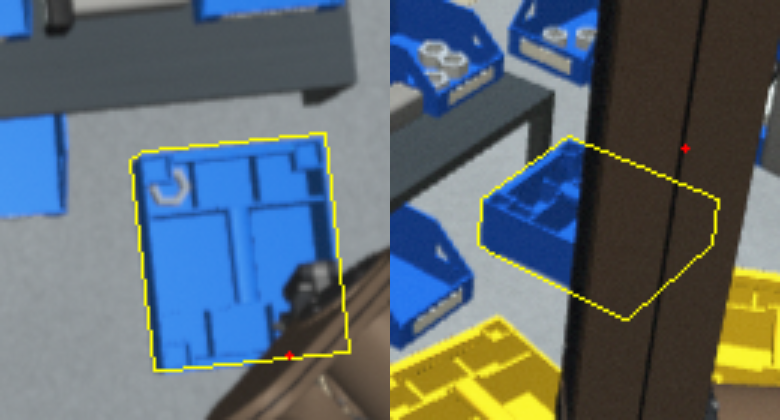

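The tray stands fully out, matching the predicted outline in both views (handle bar at crop (243,255)). Now turn 90° and go above the handle.

>>> {"method": "servo_tool", "body": {"deltas": [[[0.06,0.005,0,-0.066],[0.12,0.01,0,-0.132],[0.18,0.015,0,-0.2],[0.24,0.02,0,-0.266],[0.28,0.023,0,-0.333]]], "claw": 1}}

```text
time: 15.2
eef_pos: [0.4218, -0.306, 0.1189]
tcp_rot: [0.157, 0.69, -0.157, 0.689]
contact_force: [0.5, 0.1, 0.0]
opening: 1.001
```

>>> {"method": "servo_tool", "body": {"deltas": [[[0.06,0.005,0,-0.066],[0.12,0.01,0,-0.132],[0.18,0.015,0,-0.2],[0.24,0.02,0,-0.266],[0.28,0.023,0,-0.333]]]}}

```text
time: 15.7
eef_pos: [0.4498, -0.3037, 0.1188]
tcp_rot: [0.33, 0.626, -0.33, 0.625]
contact_force: [-0.1, -0.4, 0.2]
opening: 0.997
```

>>> {"method": "servo_tool", "body": {"deltas": [[[0.06,0.005,0,-0.066],[0.12,0.01,0,-0.132],[0.18,0.015,0,-0.2],[0.24,0.02,0,-0.266],[0.28,0.023,0,-0.334]]]}}

```text
time: 16.2
eef_pos: [0.4778, -0.3014, 0.1188]
tcp_rot: [0.481, 0.519, -0.481, 0.518]
contact_force: [-0.6, -1.0, -0.1]
opening: 0.999
```

```bash
python3 - <<'E'
from fit import *
from scipy.spatial.transform import Rotation as R
a=read_camera('top');b=read_camera('side');cv2.imwrite('pics/top5.png',a);cv2.imwrite('pics/side5.png',b)
s=get_state();z=R.from_quat(s['tcp_rot']).as_matrix()[:,2];print(s['time'],s['eef_pos'],np.arctan2(z[1],z[0])+np.pi/2,s['qpos'])
t=contour(a,(290,110,120,150));print(t.min(0),t.max(0))
E
```

```text
16.3 [ 0.47780906 -0.30143473  0.11887345] 0.08039700665162153 [-7.42350642e-01  1.21999661e-01  1.91419348e+00 -4.80365797e-05
  1.10684407e+00  7.48069683e-01]
[334.125 155.125] [393.875 233.375]
```

>>> {"method": "servo_tool", "body": {"deltas": [[[0,-0.005,-0.15,0],[0,-0.005,-0.3,0],[0,-0.005,-0.5,0],[0,-0.005,-0.65,0],[0,-0.005,-0.8,0]]]}}

```text
time: 16.8
eef_pos: [0.4771, -0.3018, 0.0375]
tcp_rot: [0.48, 0.52, -0.48, 0.519]
contact_force: [-0.0, -0.4, 0.3]
opening: 0.997
```

>>> {"method": "servo_tool", "body": {"deltas": [[[0,0,-0.1,0],[0,0,-0.2,0],[0,0,-0.3,0],[0,0,-0.36,0],[0,0,-0.36,0]]]}}

```text
time: 17.3
eef_pos: [0.4775, -0.302, 0.0029]
tcp_rot: [0.48, 0.52, -0.48, 0.519]
contact_force: [-0.0, -0.1, -0.4]
opening: 1.0
```

>>> {"method": "servo_tool", "body": {"deltas": [[[0,0,0,0],[0,0,0,0],[0,0,0,0],[0,0,0,0],[0,0,0,0]]], "claw": -1, "force": 60}}

```text
time: 17.8
eef_pos: [0.4782, -0.3019, 0.0045]
tcp_rot: [0.48, 0.52, -0.479, 0.519]
contact_force: [0.7, 1.3, 1.1]
opening: 0.2
```

Handle gripped (~17–18 mm). Lift.

>>> {"method": "servo_tool", "body": {"deltas": [[[0,0,0.03,0],[0,0,0.08,0],[0,0,0.15,0],[0,0,0.23,0],[0,0,0.31,0]]]}}

```text
time: 18.3
eef_pos: [0.4779, -0.3024, 0.0354]
tcp_rot: [0.48, 0.52, -0.48, 0.52]
contact_force: [-0.3, 0.1, -4.6]
opening: 0.199
```

>>> {"method": "servo_tool", "body": {"deltas": [[[0,0,0.1,0],[0,0,0.22,0],[0,0,0.34,0],[0,0,0.44,0],[0,0,0.52,0]]]}}

```text
time: 18.8
eef_pos: [0.4783, -0.3027, 0.0883]
tcp_rot: [0.48, 0.519, -0.48, 0.52]
contact_force: [0.0, -0.6, -5.6]
opening: 0.199
```

>>> {"method": "servo_tool", "body": {"deltas": [[[0,0,0.1,0],[0,0,0.22,0],[0,0,0.34,0],[0,0,0.44,0],[0,0,0.5,0]]]}}

```text
time: 19.3
eef_pos: [0.4784, -0.3028, 0.1384]
tcp_rot: [0.48, 0.519, -0.48, 0.52]
contact_force: [-0.1, 0.1, -4.3]
opening: 0.197
```

>>> {"method": "servo_tool", "body": {"deltas": [[[0,0.1,0,-0.02],[0,0.25,0,-0.03],[0,0.45,0,-0.04],[0,0.7,0,-0.05],[0,0.95,0,-0.06]]]}}

```text
time: 19.8
eef_pos: [0.4777, -0.2066, 0.1368]
tcp_rot: [0.504, 0.496, -0.504, 0.496]
contact_force: [0.1, 0.2, -5.7]
opening: 0.199
```

>>> {"method": "servo_tool", "body": {"deltas": [[[-0.04,0.2,0,0],[-0.06,0.4,0,0],[-0.08,0.6,0,0],[-0.1,0.8,0,0],[-0.1,1.0,0,-0.01]]]}}

```text
time: 20.3
eef_pos: [0.4673, -0.1064, 0.1369]
tcp_rot: [-0.507, -0.492, 0.508, -0.492]
contact_force: [-0.4, 0.8, -5.0]
opening: 0.198
```

>>> {"method": "servo_tool", "body": {"deltas": [[[0,0.2,0,-0.01],[0.02,0.4,0,-0.02],[0.06,0.6,0,-0.03],[0.12,0.8,0,-0.04],[0.2,1.0,0,-0.05]]]}}

```text
time: 20.8
eef_pos: [0.4876, -0.0065, 0.137]
tcp_rot: [-0.526, -0.472, 0.527, -0.472]
contact_force: [-1.6, 0.1, -4.9]
opening: 0.198
```

>>> {"method": "servo_tool", "body": {"deltas": [[[0.14,0.2,0,-0.01],[0.28,0.4,0,-0.02],[0.42,0.6,0,-0.03],[0.56,0.78,0,-0.04],[0.7,0.93,0,-0.05]]]}}

```text
time: 21.3
eef_pos: [0.558, 0.0867, 0.1368]
tcp_rot: [-0.544, -0.451, 0.545, -0.451]
contact_force: [-1.7, -0.8, -5.0]
opening: 0.197
```

>>> {"method": "servo_tool", "body": {"deltas": [[[0.14,0.18,0,-0.01],[0.28,0.35,0,-0.02],[0.42,0.5,0,-0.025],[0.55,0.61,0,-0.026],[0.62,0.65,0,-0.026]]]}}

```text
time: 21.8
eef_pos: [0.6204, 0.1516, 0.1367]
tcp_rot: [-0.553, -0.44, 0.553, -0.44]
contact_force: [-0.2, 0.0, -4.7]
opening: 0.196
```

>>> {"method": "servo_tool", "body": {"deltas": [[[0.03,0.1,-0.05,0],[0.06,0.2,-0.15,0],[0.08,0.28,-0.3,0],[0.08,0.293,-0.42,0],[0.08,0.293,-0.47,0]]]}}

```text
time: 22.3
eef_pos: [0.6256, 0.1799, 0.0863]
tcp_rot: [-0.552, -0.441, 0.555, -0.439]
contact_force: [-1.1, -0.0, -4.9]
opening: 0.2
```

>>> {"method": "servo_tool", "body": {"deltas": [[[0,0,0,0],[0,0,0,0],[0,0,0,0],[0,0,0,0],[0,0,0,0]]]}}

```text
time: 22.8
eef_pos: [0.6284, 0.1798, 0.0906]
tcp_rot: [0.554, 0.44, -0.553, 0.44]
contact_force: [0.0, -0.7, -4.3]
opening: 0.198
```

```bash
python3 - <<'E'
from fit import *
from scipy.spatial.transform import Rotation as R
a=read_camera('top');b=read_camera('side');cv2.imwrite('pics/top6.png',a);cv2.imwrite('pics/side6.png',b)
s=get_state();z=R.from_quat(s['tcp_rot']).as_matrix()[:,2];print(s['time'],s['eef_pos'],np.arctan2(z[1],z[0])+np.pi/2,s['qpos'])
zt=s['eef_pos'][2]-.0036
for cam,i in(('top',a),('side',b)):
  for H,c in((hull(cam,.6284,.1809,-.229,0),(0,255,0)),(hull(cam,s['eef_pos'][0],s['eef_pos'][1],-.229,zt),(0,255,255))): cv2.polylines(i,[H.astype(int)],True,c,1)
cv2.imwrite('pics/c7.png',np.hstack([cv2.resize(a[70:210,110:240],(390,420)),cv2.resize(b[130:270,95:225],(390,420))]))
E
```

```text
22.9 [0.62815073 0.17984954 0.09023087] -0.22815402040023858 [ 1.23813191e-01  3.37875788e-01  1.71208128e+00 -7.95162884e-06
  1.09101690e+00  1.92276727e+00]
```

View pics/c7.png

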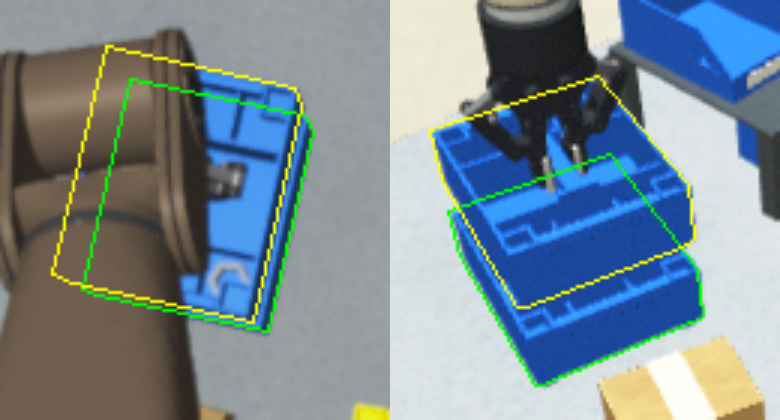

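Both outlines match in both views to ~1 px: the upper tray sits right above the base one, about 20 mm over its rim. I'll quantify per camera.

```bash
python3 - <<'E'
from fit import *
a=cv2.imread('pics/top6.png');b=cv2.imread('pics/side6.png')
T=contour(a,(172,80,50,105),lambda x,y:x>182)
S=contour(b,(100,140,135,122),lambda x,y:(x<120 or y>192))
B={'top':(.62864,.18268,-.2291),'side':(.62922,.1792,-.2299)}
def go(obs,zs,freez,x0=(.628,.18,-.228,.0866)):
    n=4 if freez else 3
    def f(v):
        r=[]
        for cam,pts in obs:
            H=hull(cam,v[0],v[1],v[2],v[3] if freez else zs);G=hull(cam,*B[cam],0)
            r+=[max(cv2.pointPolygonTest(H,(float(p),float(q)),True),cv2.pointPolygonTest(G,(float(p),float(q)),True)) for p,q in pts]
        return np.array(r)
    s=least_squares(f,x0[:n],loss='soft_l1',f_scale=.4,x_scale=[.01,.01,.05,.01][:n],jac=lambda v:np.array([(f(v+e)-f(v-e))/2e-3 for e in np.eye(n)*1e-3]).T)
    return s.x.round(4),np.median(abs(f(s.x))).round(2),len(f(s.x))
print('top',go([('top',T)],.0866,False));print('side',go([('side',S)],.0866,False))
print('side free',go([('side',S)],0,True));print('both',go([('top',T),('side',S)],.0866,False));print('both free',go([('top',T),('side',S)],0,True))
E
```

```text
top (array([ 0.6296,  0.1819, -0.2232]), np.float64(0.44), 201)
side (array([ 0.6294,  0.178 , -0.2247]), np.float64(0.2), 269)
side free (array([ 0.6318,  0.1766, -0.2206,  0.0845]), np.float64(0.2), 269)
both (array([ 0.6288,  0.1787, -0.2231]), np.float64(0.29), 470)
both free (array([ 0.6282,  0.179 , -0.2216,  0.088 ]), np.float64(0.31), 470)
```

Offset about (+0.5, −1) mm, 0.3°, well within the lug capture. Correct by 1 mm and lower.

>>> {"method": "servo_tool", "body": {"deltas": [[[-0.005,0.01,-0.03,-0.003],[-0.005,0.01,-0.07,-0.003],[-0.005,0.01,-0.11,-0.003],[-0.005,0.01,-0.15,-0.003],[-0.005,0.01,-0.18,-0.003]]]}}

```text
time: 23.4
eef_pos: [0.6271, 0.1809, 0.071]
tcp_rot: [-0.554, -0.439, 0.555, -0.438]
contact_force: [0.1, -0.0, -6.0]
opening: 0.199
```

>>> {"method": "servo_tool", "body": {"deltas": [[[0,0,-0.02,0],[0,0,-0.04,0],[0,0,-0.06,0],[0,0,-0.08,0],[0,0,-0.08,0]]]}}

```text
time: 23.9
eef_pos: [0.6272, 0.1809, 0.0635]
tcp_rot: [-0.555, -0.439, 0.555, -0.438]
contact_force: [1.2, -0.4, -5.4]
opening: 0.195
```

>>> {"method": "servo_tool", "body": {"deltas": [[[0,0,-0.015,0],[0,0,-0.03,0],[0,0,-0.04,0],[0,0,-0.04,0],[0,0,-0.04,0]]]}}

```text
time: 24.4
eef_pos: [0.6275, 0.1809, 0.0599]
tcp_rot: [0.555, 0.439, -0.555, 0.439]
contact_force: [0.4, -0.5, -5.0]
opening: 0.196
```

Lugs are entering without contact load. Last few mm.

>>> {"method": "servo_tool", "body": {"deltas": [[[0,0,-0.005,0],[0,0,-0.01,0],[0,0,-0.015,0],[0,0,-0.02,0],[0,0,-0.02,0]]]}}

```text
time: 24.9
eef_pos: [0.6278, 0.1809, 0.0593]
tcp_rot: [0.555, 0.438, -0.555, 0.439]
contact_force: [-3.5, -1.0, 4.6]
opening: 0.195
```

>>> {"method": "servo_tool", "body": {"deltas": [[[0,0,-0.005,0],[0,0,-0.01,0],[0,0,-0.015,0],[0,0,-0.015,0],[0,0,-0.015,0]]]}}

```text
time: 25.4
eef_pos: [0.6279, 0.181, 0.0593]
tcp_rot: [0.555, 0.438, -0.555, 0.439]
contact_force: [-6.9, -1.7, 10.3]
opening: 0.196
```

>>> {"method": "servo_tool", "body": {"deltas": [[[0,0,0.01,0],[0,0,0.015,0],[0,0,0.015,0],[0,0,0.015,0],[0,0,0.015,0]]], "claw": 1}}

```text
time: 25.9
eef_pos: [0.6275, 0.1809, 0.0575]
tcp_rot: [-0.555, -0.439, 0.555, -0.439]
contact_force: [1.1, 0.6, -0.1]
opening: 0.997
```

>>> {"method": "servo_tool", "body": {"deltas": [[[0,0,0.1,0],[0,0,0.25,0],[0,0,0.5,0],[0,0,0.75,0],[0,0,1.0,0]]]}}

```text
time: 26.4
eef_pos: [0.628, 0.181, 0.1607]
tcp_rot: [0.555, 0.438, -0.554, 0.439]
contact_force: [-0.6, 0.1, -0.0]
opening: 0.998
```

>>> {"method": "servo_tool", "body": {"deltas": [[[-0.2,-0.2,0.1,0],[-0.4,-0.4,0.1,0],[-0.6,-0.6,0.1,0],[-0.8,-0.8,0.1,0],[-0.9,-1,0.1,0]]]}}

```text
time: 26.9
eef_pos: [0.5366, 0.0804, 0.1696]
tcp_rot: [0.555, 0.438, -0.554, 0.439]
contact_force: [0.4, 0.1, -0.2]
opening: 0.997
```

>>> {"method": "servo_tool", "body": {"deltas": [[[0,-0.2,0,0],[0,-0.4,0,0],[0,-0.6,0,0],[0,-0.8,0,0],[0,-1,0,0]]]}}

```text
time: 27.4
eef_pos: [0.538, -0.02, 0.1698]
tcp_rot: [0.555, 0.438, -0.554, 0.439]
contact_force: [1.0, 0.4, -0.3]
opening: 0.993
```

```bash
python3 - <<'E'
from fit import *
a=read_camera('top');b=read_camera('side');cv2.imwrite('pics/top7.png',a);cv2.imwrite('pics/side7.png',b)
print(get_state()['time'],get_state()['eef_pos'])
for cam,i in(('top',a),('side',b)):
  for z,c in((0,(0,255,0)),(.055,(0,255,255))): cv2.polylines(i,[hull(cam,.6284,.1809,-.229,z).astype(int)],True,c,1)
cv2.imwrite('pics/c8.png',np.hstack([cv2.resize(a[80:210,110:240],(400,400)),cv2.resize(b[140:270,95:225],(400,400))]))
E
```

```text
27.5 [ 0.53814557 -0.02100405  0.16965348]
```

View pics/c8.png

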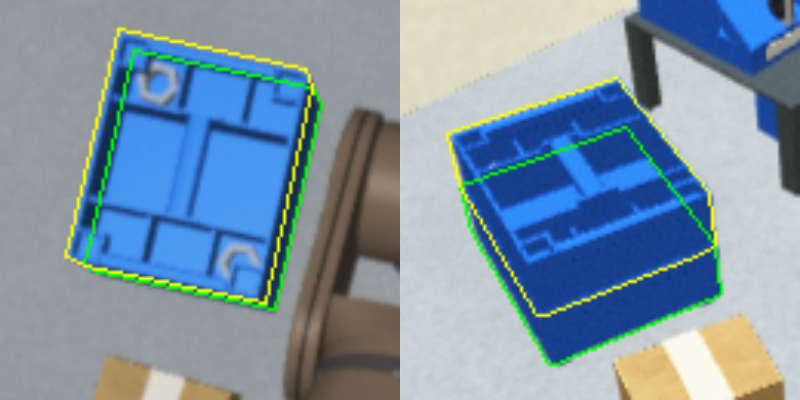

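The stack matches the predicted 55 mm outline in both views, both nuts are in opposite pockets, and the carton is unmoved. One numeric check, then hand in.

```bash
python3 - <<'E'
from fit import *
a=cv2.imread('pics/top7.png');b=cv2.imread('pics/side7.png')
obs=[('top',contour(a,(120,80,97,110))),('side',contour(b,(100,155,133,110),lambda x,y:not(x>200 and y<160)))]
def f(v):
    r=[]
    for cam,p in obs:
        H=cv2.convexHull(np.vstack([hull(cam,v[0],v[1],v[2],v[3]),hull(cam,v[4],v[5],v[6],0)]))
        r+=[cv2.pointPolygonTest(H,(float(x),float(y)),True) for x,y in p]
    return np.array(r)
s=least_squares(f,[.6284,.181,-.229,.055,.6284,.181,-.229],loss='soft_l1',f_scale=.4,jac=lambda v:np.array([(f(v+e)-f(v-e))/2e-3 for e in np.eye(7)*1e-3]).T)
print(s.x.round(4),np.median(abs(f(s.x))))
a0=cv2.imread('pics/top0.png')
for n,(x,y,w,h) in dict(carton=(132,190,60,50),bin=(265,145,50,42),scanner=(300,55,52,65)).items(): print(n,cv2.minMaxLoc(cv2.matchTemplate(a[y-8:y+h+8,x-8:x+w+8],a0[y:y+h,x:x+w],cv2.TM_CCOEFF_NORMED))[1::2])
E
```

```text
[ 0.6278  0.1802 -0.2313  0.0565  0.6293  0.1814 -0.2355] 0.3374608353494777
carton (0.9993513822555542, (8, 8))
bin (0.43004554510116577, (8, 8))
scanner (0.9994306564331055, (8, 8))
```

```bash
python3 -c "
from plant import *
print(sign_off())"
```

```text
the job is handed in; nothing more can be done
None
```

I pulled the kit tray out by its lip, let it stand on the bench and regripped it by the handle. I then carried it to the lower tray, seated it there, let go and handed the job in at about 27.5 s. `sign_off` gave no verdict, so the checks below are my own.

**Missed first grasp:** My first try at the lip closed on air. A light touch on the bench (about 23 N) showed that the fingertips stand about 36 mm higher than the reported TCP. I corrected every later height by that amount, and the second try held.

**Last checks:**
- **Fit:** Fitted from both views, the two tray centres lie about 2 mm apart horizontally and 56.5 mm apart in height. They are parallel to about 0.004 rad. The arm also met firm contact at the height expected for seated lugs.
- **Lower tray:** It is within about 1 mm of its start in the fit.
- **Nuts:** Both are visible in opposite pockets of the kit tray.
- **Bystanders:** The carton and scanner match their starting pictures with no shift. The shelf bin matched in the same place but with a low score (0.43), which I think is the arm partly hiding it. Its position is therefore only weakly confirmed, although nothing came near it.

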